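# Lock the pull-test drawbar with a ball-lock pin

## Robot

A 6-joint arm with a two-finger parallel gripper is mounted at the origin on the work surface. World frame = base frame: x ahead of the robot, y to its left, z up, the work surface at z = 0. Lengths are in m, angles in rad, forces in N, time in s.
With the tool pointing down it reaches from about 0.3 to 0.875 m from the base axis. Payload 6.4 kg.
Tool frame: the origin (TCP) lies between the finger pads; the fingertips stand 25 mm ahead of it and the grasp point (between the pads) lies 6 mm ahead of it; z points along the fingers, y is the line along which they close (so a half turn about z gives the same grasp; the last joint's range is limited). The gripper opens to 85 mm and grips with 20 to 120 N. Pads are 22 mm wide; open, the fingers measure 114 mm over their backs; the gripper's body (76 mm by 85 mm) begins 54 mm behind the grasp point. The pads swing forward as they close: fully open they stand 13 mm farther back than shut.
Start: joints at [1.025, 0.181, 1.607, -0, 1.354, -0.206], TCP at [0.192, 0.542, 0.256] pointing down, gripper open.
Joint ranges: [-2.99, 2.99], [-0.89, 2.07], [0.3, 2.58], [-1.14, 4.28], [0, 2.63], [-3.12, 3.12]. Speed limits (rad/s): [2.57, 2.57, 3.01, 3.14, 3.14, 3.14].

## Interface

Orientations are given as a unit quaternion [w, x, y, z].
In Python, from bench import ctrl gives the robot as it stands.
- The arm moves only by the tool servo_tool, never from a script. Its argument "series" is text: rows parted by semicolons, each of 7 numbers parted by spaces: the gripper command: -1 is fully open, 1 is shut, values between are in proportion, then the shift along the tool's x, y, z in m, then the turn, a rotation vector about the tool's x, y, z in degrees. A call has 1 to 12 rows; each row is the pose to reach, as a shift and turn from the pose commanded when the call began, along the tool's axes at that moment; what a row does not reach only later rows make up. A row lasts 1/12 s, in which the tool goes at most 41.7 mm and 7.16 degrees, less where a joint would pass 70% of its speed; a pose out of reach is approached as far as the arm can. A call with a gripper value outside its range is refused whole. The fingers move at their own pace and stop on an object; the grip force is fixed at half the most. Time passes only in rows, so rows that repeat a pose let the fingers close. It gives the time, the measured TCP pose, the force, the opening and the grip force at its end, in the units of the state.
- ctrl.get_obs(): the state, without advancing time (a new reading comes with each control period).
- ctrl.camera(name): name is "scene" or "top" or "wrist"; returns a dict with "img" (480x640x3 uint8, red, green, blue), "z_map" (480x640 float32, m along the optical axis (not along the pixel's ray), 0 where there is no reading), "fovy" (degrees; the focal length in pixels is half the picture's height over the tangent of half this angle, whatever the lens; pixels are square), "cx", "cy" (the principal point, pixels), "k1" (the pictures are not rectified: a ray, as slopes to the right and down, at radius r is drawn at 1 + k1 r^2 times it, then the intrinsics apply), "extrinsics" (4x4, takes a point from camera to world coordinates); the wrist camera has in their place "T_tool_cam" (4x4, takes a point from camera to tool coordinates, whose origin is the TCP and whose axes are the flange's). Camera axes: x right, y down, z forward; pixel columns grow to the right and rows downward; lengths in m; the calibration is good to about 2 mm. A picture is of the moment at which its call begins: read the wrist's pose just before it.
- ctrl.hand_in(): hands the job in; it is judged then, once.
The state is a dict: "time_s": time; "q": joint angles; "dq": joint speeds; "joint_efforts": joint torques, N m; "eef_pos": TCP position; "eef_rot": TCP orientation; "wrist_force": force on the tool from outside, world axes, zero at the start; "torque": the same for the moment, N m; "opening": opening from 0.0 (shut) to 1.0 (fully open); "grasp_force": force on a finger pad.
Only numpy, scipy, OpenCV 4.12 (cv2) and the standard library are available. Lean on these libraries where they do the work, as an engineer would, in place of code of your own. Each camera call takes 0.05 s, during which the arm holds its last target. There are 200 camera calls.

## Task

Push the brass drawbar home into the aluminium clevis until it meets its stop, so that the holes line up. Then take the blue-headed ball-lock pin from its white stand with the red button squeezed in, feel it down through the clevis without forcing it until its collar sits flush on top, and let go so that the button springs out and the pin locks. Leave the other things on the bench where they are.

Things in the scene. Friction and masses are not known exactly. Their poses are not given: they have to be found in the camera images.
- rig: Pull-test rig fixed on the bench: grey base plate 170 x 104 x 10 mm (x -110 to +60 mm) with an aluminium clevis 64 (x) x 86 (y) mm, top face 72 mm high. Origin: on the bench under the NOMINAL pin hole; x is the way the drawbar slides home, z up. The clevis is clamped firmly in slots: clevis, true holes and drawbar together sit up to 5 mm off nominal along x and along y.
- rig_hole (a point): Nominal centre of the upper pin hole, at the clevis's top face (72 mm high); the true hole is up to 5 mm off in x and in y: find it by feel or sight. Vertical 18 mm holes through an upper cheek (62 to 72 mm high) and a lower one (40 to 50), 1 mm chamfers; between them the drawbar, hole 19 mm; free space below. Over 25 N between pin and rig on the way down spoils it.
- drawbar (a joint): Travel of the brass drawbar along the rig's +x, m: 0 = pulled out, 0.040 = home at its hard stop, where its hole lines up with the clevis holes. Slides with about 3 N of friction, stays where left, starts between 0 and 0.020. Pushed by its black post.
- rig_post (a point): Where the centre of the top of the drawbar's black upright post nominally is when the drawbar is HOME (fixed to the rig, 88 mm to -x of the hole, 106 mm high). The post, 18 mm in diameter, rises from the brass bar (61 mm high); now it stands (40 mm - travel) farther to the rig's -x, give or take 5 mm. Push it from its -x side.
- pin: Ball-lock pin, 120 to 210 g, upright in the stand's hole, resting on its collar. Origin: centre of the collar's underside; z up, y towards the button. Below: steel shank 16 mm in diameter to -43 mm, then a short conical nose narrowing to a flat 13 mm end at -49 mm. Above: collar 30 mm in diameter, 5 mm thick, and the blue head to +48 mm. Any yaw fits the hole.
- pin_tip (a point): Flat end of the pin's nose, 49 mm below the pin's origin.
- pin_balls (a point): Midway between the two locking balls, 37 mm below the pin's origin, on its +x and -x sides. Button out: they span 23 mm and do not pass the clevis holes; button pushed in 5 mm: they are drawn fully in.
- pin_head (a point): Centre of the blue head at the button's height, 28 mm above the pin's origin; head 24 (x) x 30 (y) mm, from 5 to 48 mm above the origin. Squeezing it along the pin's y, on the red button and the opposite face, pushes the button in; letting go frees it.
- button (a joint): How far the red thumb button (16 mm diameter, in the +y face of the pin's head, centre 28 mm above the pin's origin) is pushed in, m: 0 = out (5 mm proud of the head), 0.005 = flush. The spring takes 3 N to start and 8 N when flush.
- stand: White fixed pin stand, 70 x 70 mm and 65 mm high on a 100 mm foot, with a vertical 26 mm hole at its centre for the pin, which passes with the balls out. Origin: centre of its underside.
- weight: Loose steel calibration weight, 48 mm diameter, 52 mm high, 0.5 kg; origin at the centre of its underside. Leave alone.
- bottle: Loose white bottle with a blue cap, 60 mm diameter, 140 mm high; origin at the centre of its underside. Leave alone.
- tray: Loose lime-green empty tray 100 x 120 x 50 mm; origin at the centre of its underside. Leave alone.
- wrench: Loose steel wrench lying flat on the bench; origin at its middle, underside. Leave alone.
There are look-alikes about, which are no part of the job. Of the things that look like the pin, the middle-sized one is meant.

How it is judged:
By the outcome, as a careful person would: the job done as asked, in the order asked, and still so for the second after the job is handed in, with the robot touching nothing.
It also fails if it takes over 72 s, if anything falls off the work surface, if the arm or the gripper's body presses on something with over 40 N, if the wrist force passes 120 N, or if a joint passes its speed limit or range.

## Working session

There is one attempt and no reset: what is moved stays moved. The work goes in short steps, Python scripts to look and compute and a tool call to move; the robot and the scene stay as the last step left them, time stands still between calls to the robot, and variables do not carry over. Pictures are saved under pics/ and viewed, at most 10 in all, crops included, and the job is handed in when it is done.

Besides the shell and the picture viewer there is one more tool, called as name(argument=value, ...), one argument or row to a line, values as JSON. servo_tool: Moves the arm, as the interface text tells. Its arguments: {"type":"object","properties":{"series":{"type":"string"}},"required":["series"]}

```bash
mkdir -p pics; cat > h.py <<'E'
import numpy as np, cv2
from bench import ctrl
from scipy.spatial.transform import Rotation as R
def grab(n):
    o=ctrl.get_obs(); c=ctrl.camera(n)
    if n=="wrist":
        T=np.eye(4); q=np.array(o["eef_rot"]); T[:3,:3]=R.from_quat(q[[1,2,3,0]]).as_matrix(); T[:3,3]=o["eef_pos"]
        c["E"]=T@np.array(c["T_tool_cam"])
    else: c["E"]=np.array(c["extrinsics"])
    h=c["img"].shape[0]; c["f"]=h/2/np.tan(np.radians(c["fovy"])/2)
    return c
def slopes(c,uv):
    d=(np.atleast_2d(uv).astype(float)-[c["cx"],c["cy"]])/c["f"]; s=d.copy()
    for _ in range(20): s=d/(1+c["k1"]*(s**2).sum(1,keepdims=True))
    return s
def onplane(c,uv,z):
    s=slopes(c,uv); D=np.c_[s,np.ones(len(s))]@c["E"][:3,:3].T; o=c["E"][:3,3]
    return o+D*((z-o[2])/D[:,2])[:,None]
def cloud(c):
    v,u=np.mgrid[0:480,0:640]; s=slopes(c,np.c_[u.ravel(),v.ravel()]); z=c["z_map"].ravel()
    P=np.c_[s*z[:,None],z]@c["E"][:3,:3].T+c["E"][:3,3]; P[z==0]=np.nan
    return P.reshape(480,640,3)
def save(c,n,roi=None,k=1):
    im=c["img"][...,::-1]
    if roi: im=im[roi[1]:roi[3],roi[0]:roi[2]]
    cv2.imwrite("pics/"+n,cv2.resize(im,None,fx=k,fy=k,interpolation=cv2.INTER_CUBIC))
E
python3 - <<'E'
from h import *
import pickle
o=ctrl.get_obs(); print(o)
for n in("top","scene"):
    c=grab(n); save(c,n+"0.png"); pickle.dump(c,open(n+".pkl","wb")); print(n,c["fovy"],c["k1"],c["E"].round(3).tolist())
E
```

```text
{'time_s': 0.0, 'q': array([ 1.02467679e+00,  1.81554097e-01,  1.60800444e+00, -1.60499122e-06,
        1.35380288e+00, -2.06294283e-01]), 'dq': array([ 0.00129506, -0.00215664, -0.00020807,  0.00095853,  0.00022589,
        0.00215556]), 'joint_efforts': array([ 9.60946345e-04, -4.44885814e+01, -3.51332188e+01, -1.26440164e-04,
        9.02191387e-03,  3.51951564e-05]), 'eef_pos': array([0.19137079, 0.54167932, 0.2553785 ]), 'eef_rot': array([-3.24189871e-04,  1.69095996e-01,  9.85599189e-01, -8.22822556e-04]), 'wrist_force': array([-0.41516172, -0.77842433, -1.02178769]), 'torque': array([ 0.00475206,  0.02926523, -0.04128903]), 'grasp_force': 0.0, 'opening': 0.999055310055948}
top 44.1133335868821 -0.022787656800413534 [[0.003, -0.994, 0.11, 0.448], [-1.0, -0.004, -0.007, -0.0], [0.008, -0.11, -0.994, 1.614], [0.0, 0.0, 0.0, 1.0]]
scene 46.66246304041376 -0.02109227927808475 [[0.486, 0.455, -0.746, 1.516], [0.874, -0.269, 0.404, -0.49], [-0.017, -0.849, -0.529, 0.742], [0.0, 0.0, 0.0, 1.0]]
```

View pics/top0.png

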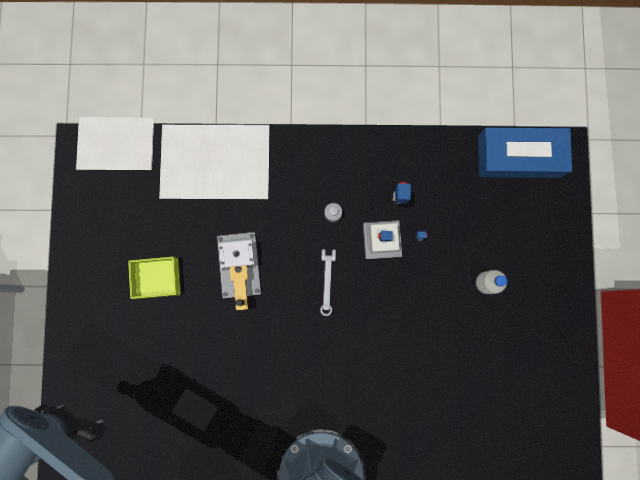

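View pics/scene0.png

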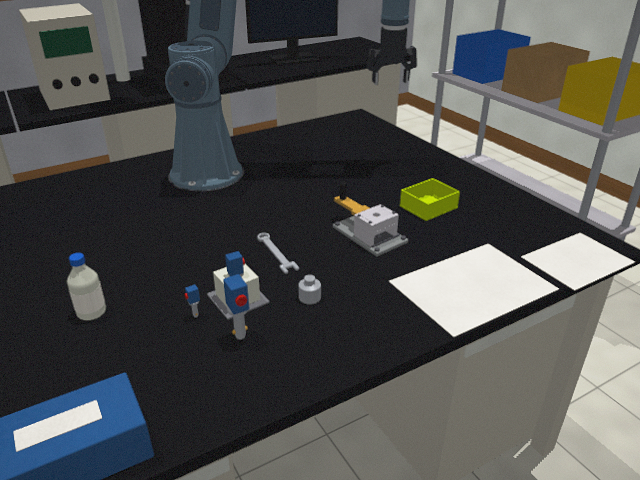

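The top view shows the clevis hole at about (236,253), the drawbar hole at (239,268) and the post at (240,303). The pin in the stand is at (386,237), with its red button to the left at (379,236). The large look-alike is at (403,192) and the small one at (421,236). The scene view agrees.

```bash
python3 - <<'E'
from h import *
import pickle
for n in("top","scene"):
    c=pickle.load(open(n+".pkl","rb")); P=cloud(c); c["P"]=P
    hsv=cv2.cvtColor(c["img"],cv2.COLOR_RGB2HSV); H,S,V=[hsv[...,i].astype(int) for i in range(3)]
    X,Y,Z=P[...,0],P[...,1],P[...,2]
    reg=(X>.2)&(X<1)&(abs(Y)<.5)&(Z>.008)
    ms={"blue":(H>95)&(H<125)&(S>120)&(V>40),"red":((H<8)|(H>172))&(S>130)&(V>60),"brass":(H>12)&(H<26)&(S>110),"white/grey":(S<40)&(V>90)}
    for k,m in ms.items():
        N,L,st,ce=cv2.connectedComponentsWithStats((m&reg).astype(np.uint8))
        for i in range(1,N):
            if st[i,4]<8: continue
            q=P[L==i]; hi=np.percentile(q[:,2],95); t=q[q[:,2]>hi-.012]
            print(n,k,ce[i].round(1),st[i,4],"zmax",hi.round(3),"top",t.mean(0).round(4),"lo",q.min(0).round(3),"hi",q.max(0).round(3))
    # plane dir of clevis top and plate
    m=(S<60)&(V>90)&(Y>.1)&(Y<.4)&(X>.4)&(X<.8)&(abs(Z-.072)<.006)
    vu=np.argwhere(m)[:,::-1]
    W=onplane(c,vu,.072)[:,:2].astype(np.float32); print(n,"clevis",cv2.minAreaRect(W),len(W))
    m=(Y>.1)&(Y<.4)&(X>.4)&(X<.8)&(Z>.085)&(Z<.12); print(n,"post",P[m].mean(0).round(4) if m.any() else 0,np.argwhere(m).mean(0),m.sum())
    if n=="top":
        save(c,"top_rig.png",(205,220,275,320),5)
c=pickle.load(open("scene.pkl","rb")); save(c,"sc_pin.png",(170,230,290,350),4)
E
```

```text
top blue [494.3 152.1] 1441 zmax 0.084 top [ 0.8592 -0.4628  0.0792] lo [ 0.798 -0.5    0.008] hi [ 0.921 -0.429  0.091]
top blue [402.9 192.9] 275 zmax 0.139 top [ 0.7324 -0.205   0.1338] lo [ 0.711 -0.221  0.078] hi [ 0.753 -0.187  0.143]
top blue [385.8 235.7] 108 zmax 0.117 top [ 0.6228 -0.1612  0.1122] lo [ 0.611 -0.174  0.094] hi [ 0.634 -0.147  0.119]
top blue [421.  234.9] 63 zmax 0.076 top [ 0.6291 -0.2592  0.0708] lo [ 0.621 -0.27   0.037] hi [ 0.637 -0.249  0.079]
top blue [500.4 280.5] 96 zmax 0.144 top [ 0.507  -0.444   0.1389] lo [ 0.496 -0.468  0.09 ] hi [ 0.521 -0.432  0.147]
top red [379.3 235.2] 11 zmax 0.106 top [ 0.6247 -0.1451  0.1021] lo [ 0.618 -0.148  0.09 ] hi [ 0.63  -0.142  0.108]
top brass [239.9 286.2] 489 zmax 0.067 top [0.4938 0.2169 0.0622] lo [0.434 0.197 0.048] hi [0.547 0.244 0.102]
top white/grey [508.9 148.3] 70 zmax 0.088 top [ 0.8608 -0.4936  0.0823] lo [ 0.842 -0.5    0.072] hi [ 0.879 -0.486  0.095]
top white/grey [393.8 195.1] 9 zmax 0.078 top [ 0.7344 -0.1866  0.0725] lo [ 0.727 -0.188  0.067] hi [ 0.743 -0.184  0.078]
top white/grey [332.9 
[... 3735 characters left out ...]
 0.133]
scene white/grey [283.6 267.9] 11 zmax 0.01 top [ 0.5846 -0.0329  0.009 ] lo [ 0.576 -0.036  0.008] hi [ 0.592 -0.03   0.01 ]
scene white/grey [309.5 288. ] 471 zmax 0.052 top [ 0.6994 -0.0303  0.0491] lo [ 0.672 -0.053  0.008] hi [ 0.723 -0.007  0.055]
scene white/grey [194.4 307.6] 56 zmax 0.04 top [ 0.6383 -0.2629  0.035 ] lo [ 0.629 -0.269  0.008] hi [ 0.643 -0.257  0.041]
scene white/grey [ 95.5 410. ] 149 zmax 0.083 top [ 0.8606 -0.4948  0.0805] lo [ 0.836 -0.5    0.076] hi [ 0.881 -0.489  0.084]
scene clevis ((0.582103967666626, 0.22161278128623962), (0.07095706462860107, 0.09382314234972), 8.097290992736816) 531
scene post [0.4543 0.2086 0.0979] [185.92647059 342.97058824] 68
```

servo_tool(
  series="1 -0.04 -0.03 0 0 0 -3; 1 -0.07 -0.055 0 0 0 -6; 1 -0.1 -0.08 0 0 0 -10; 1 -0.13 -0.105 0 0 0 -14; 1 -0.16 -0.13 0 0 0 -18; 1 -0.19 -0.15 0 0 0 -22; 1 -0.22 -0.17 0 0 0 -26; 1 -0.25 -0.19 0 0 0 -26; 1 -0.28 -0.215 0 0 0 -26; 1 -0.318 -0.243 0 0 0 -26; 1 -0.318 -0.243 0 0 0 -26; 1 -0.318 -0.243 0 0 0 -26",
)

```text
time_s: 1.1
eef_pos: [0.4116, 0.205, 0.256]
eef_rot: [-0.0, -0.055, 0.999, -0.0]
wrist_force: [-0.1, -0.8, 0.1]
opening: -0.002
grasp_force: 0.0
```

```bash
cat >> h.py <<'E'
def go(p,yaw=None):
    "shift in tool axes (mm) to world point p; turn to bring tool y to world angle yaw (deg)"
    o=ctrl.get_obs(); q=np.array(o["eef_rot"]); M=R.from_quat(q[[1,2,3,0]]).as_matrix()
    print("t",round(o["time_s"],2),"pos",o["eef_pos"].round(4),"F",o["wrist_force"].round(1),"open",round(o["opening"],3),"grip",round(o["grasp_force"],1))
    print("shift mm",(M.T@(np.array(p)-o["eef_pos"])*1e3).round(1)," tool y ang",np.degrees(np.arctan2(M[1,1],M[0,1])).round(2),"tool x",M[:,0].round(3),"tool z",M[:,2].round(4))
E
python3 - <<'E'
from h import *
c=grab("wrist"); save(c,"w1.png"); go([.410,.207,.1])
P=cloud(c); X,Y,Z=P[...,0],P[...,1],P[...,2]
m=(X>.4)&(X<.5)&(abs(Y-.21)<.03)&(Z>.098)&(Z<.112)
print("post",m.sum(),P[m].mean(0) if m.any() else 0, np.argwhere(m).mean(0))
E
```

```text
t 1.15 pos [0.4106 0.2063 0.2559] F [ 0.3 -0.1 -0.9] open -0.0 grip 0.0
shift mm [  0.4   0.7 155.9]  tool y ang 96.36 tool x [-0.994 -0.111  0.001] tool z [-1.e-03  2.e-04 -1.e+00]
post 531 [0.44796559 0.21108425 0.1048725 ] [274.00376648 329.0094162 ]
```

View pics/w1.png

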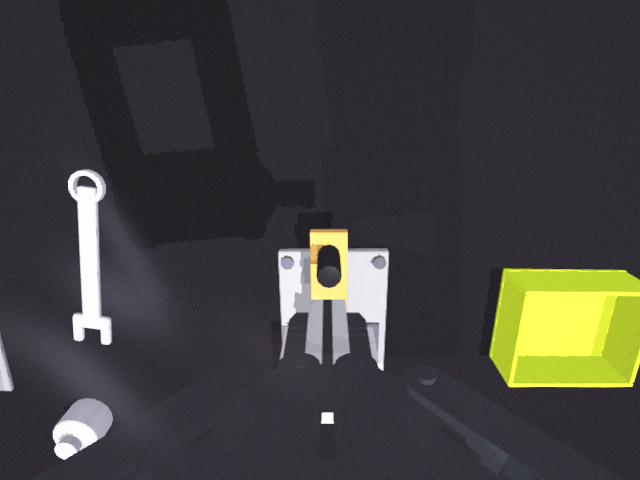

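The wrist view shows the black post at (329,274) on the brass bar, with the shut fingers next to it at about (328,340). That puts the post centre at (0.448, 0.211), so I'm lowering behind it.

servo_tool(
  series="1 0.003 0 0.035 0 0 0; 1 0.003 0 0.07 0 0 0; 1 0.003 0 0.1 0 0 0; 1 0.003 0 0.125 0 0 0; 1 0.003 0 0.145 0 0 0; 1 0.003 0 0.156 0 0 0; 1 0.003 0 0.156 0 0 0; 1 0.003 0 0.156 0 0 0",
)

```text
time_s: 1.82
eef_pos: [0.4062, 0.2079, 0.0999]
eef_rot: [-0.001, -0.058, 0.998, -0.0]
wrist_force: [0.3, 0.1, -0.0]
opening: 0.0
grasp_force: 0.0
```

servo_tool(
  series="1 -0.005 0 0 0 0 0; 1 -0.01 0 0 0 0 0; 1 -0.015 0 0 0 0 0; 1 -0.02 0 0 0 0 0; 1 -0.024 0 0 0 0 0; 1 -0.028 0 0 0 0 0; 1 -0.032 0 0 0 0 0; 1 -0.036 0 0 0 0 0; 1 -0.04 0 0 0 0 0; 1 -0.043 0 0 0 0 0; 1 -0.046 0 0 0 0 0; 1 -0.046 0 0 0 0 0",
)

```text
time_s: 2.82
eef_pos: [0.4539, 0.2119, 0.1003]
eef_rot: [0.0, -0.057, 0.998, 0.0]
wrist_force: [0.4, -0.4, 0.1]
opening: -0.004
grasp_force: 0.1
```

servo_tool(
  series="1 -0.002 0 0 0 0 0; 1 -0.004 0 0 0 0 0; 1 -0.006 0 0 0 0 0; 1 -0.008 0 0 0 0 0",
)

```text
time_s: 3.15
eef_pos: [0.4611, 0.2128, 0.1002]
eef_rot: [-0.0, -0.057, 0.998, -0.0]
wrist_force: [-2.3, -1.0, 2.3]
opening: -0.0
grasp_force: 1.7
```

```bash
python3 - <<'E'
from h import *
c=grab("wrist"); save(c,"w2.png"); go([.410,.207,.1])
P=cloud(c); X,Y,Z=P[...,0],P[...,1],P[...,2]
m=(X>.4)&(X<.55)&(abs(Y-.21)<.03)&(Z>.098)&(Z<.112)
print("post",m.sum(),P[m].mean(0) if m.any() else 0, np.argwhere(m).mean(0))
c=grab("top");P=cloud(c); X,Y,Z=P[...,0],P[...,1],P[...,2]
hsv=cv2.cvtColor(c["img"],cv2.COLOR_RGB2HSV)
m=(hsv[...,0]>12)&(hsv[...,0]<26)&(hsv[...,1]>110)&(X>.38)&(X<.6)&(Y>.1)&(Y<.3)&(Z>.04);print("brass x",P[m].min(0),P[m].max(0))
E
```

```text
t 3.2 pos [0.4616 0.2129 0.1003] F [-2.6 -0.3  1.4] open -0.002 grip 1.3
shift mm [51.9  0.   0.3]  tool y ang 96.53 tool x [-0.994 -0.114 -0.   ] tool z [ 3.e-04  0.e+00 -1.e+00]
post 2144 [0.45563839 0.21295397 0.10501198] [354.6875     327.02705224]
brass x [0.53011959 0.20178504 0.05092354] [0.58643062 0.24369219 0.06768163]
```

servo_tool(
  series="1 -0.001 0 0 0 0 0; 1 -0.002 0 0 0 0 0; 1 -0.003 0 0 0 0 0; 1 -0.004 0 0 0 0 0",
)

```text
time_s: 3.58
eef_pos: [0.4651, 0.2133, 0.1002]
eef_rot: [-0.0, -0.057, 0.998, -0.0]
wrist_force: [-3.3, -1.4, 1.0]
opening: 0.002
grasp_force: 1.6
```

servo_tool(
  series="1 -0.001 0 0 0 0 0; 1 -0.002 0 0 0 0 0; 1 -0.003 0 0 0 0 0; 1 -0.003 0 0 0 0 0",
)

```text
time_s: 3.92
eef_pos: [0.4683, 0.2137, 0.1003]
eef_rot: [0.0, -0.057, 0.998, 0.0]
wrist_force: [-2.3, -1.8, 0.3]
opening: -0.002
grasp_force: 1.0
```

servo_tool(
  series="1 -0.001 0 0 0 0 0; 1 -0.002 0 0 0 0 0; 1 -0.003 0 0 0 0 0; 1 -0.003 0 0 0 0 0",
)

```text
time_s: 4.25
eef_pos: [0.4703, 0.2139, 0.1002]
eef_rot: [-0.001, -0.057, 0.998, -0.0]
wrist_force: [-6.6, -2.7, 4.7]
opening: 0.001
grasp_force: 3.5
```

servo_tool(
  series="1 -0.001 0 0 0 0 0; 1 -0.002 0 0 0 0 0; 1 -0.002 0 0 0 0 0",
)

```text
time_s: 4.5
eef_pos: [0.4704, 0.2139, 0.1]
eef_rot: [-0.003, -0.057, 0.998, -0.0]
wrist_force: [-14.9, -3.7, 10.4]
opening: -0.0
grasp_force: 7.2
```

servo_tool(
  series="1 -0.001 0 0 0 0 0; 1 -0.002 0 0 0 0 0; 1 -0.002 0 0 0 0 0",
)

```text
time_s: 4.75
eef_pos: [0.4706, 0.2139, 0.0995]
eef_rot: [-0.005, -0.057, 0.998, -0.001]
wrist_force: [-20.1, -4.2, 13.9]
opening: -0.001
grasp_force: 10.4
```

servo_tool(
  series="1 0.01 0 0 0 0 0; 1 0.03 0 0 0 0 0; 1 0.03 0 -0.02 0 0 0; 0 0.03 0 -0.06 0 0 0; -1 0.03 0 -0.1 0 0 0; -1 0.0 0 -0.14 0 0 0; -1 -0.04 0 -0.16 0 0 0; -1 -0.08 0 -0.18 0 0 0; -1 -0.12 0 -0.18 0 0 0; -1 -0.15 0 -0.18 0 0 0; -1 -0.15 0 -0.18 0 0 0; -1 -0.15 0 -0.18 0 0 0",
)

```text
time_s: 5.75
eef_pos: [0.6259, 0.2313, 0.2783]
eef_rot: [-0.0, -0.056, 0.998, 0.0]
wrist_force: [0.1, -0.3, -1.0]
opening: 1.0
grasp_force: 0.0
```

```bash
python3 - <<'E'
from h import *
import pickle
go([.58,.22,.3])
c=grab("wrist"); pickle.dump(c,open("w3.pkl","wb")); save(c,"w3.png")
P=cloud(c); X,Y,Z=P[...,0],P[...,1],P[...,2]
m=(X>.4)&(X<.55)&(abs(Y-.21)<.04)&(Z>.098)&(Z<.112)
print("post",m.sum(),P[m].mean(0) if m.any() else 0, np.argwhere(m).mean(0))
print("cam",c["E"].round(3).tolist())
E
```

```text
t 5.75 pos [0.6259 0.2313 0.2783] F [ 0.1 -0.3 -1. ] open 1.0 grip 0.0
shift mm [ 46.9  -6.  -21.6]  tool y ang 96.48 tool x [-0.994 -0.113  0.001] tool z [-0.001 -0.    -1.   ]
post 454 [0.49296958 0.21607117 0.10509776] [  8.20044053 325.27312775]
cam [[-0.112, 0.94, 0.322, 0.542], [0.994, 0.105, 0.037, 0.223], [0.0, 0.324, -0.946, 0.396], [0.0, 0.0, 0.0, 1.0]]
```

View pics/w3.png

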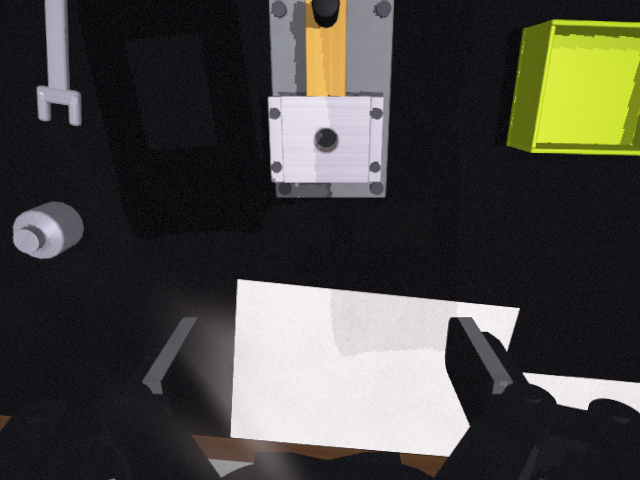

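The wrist view shows the clevis with its hole at (326,138), and the post now close in at (325,10). Next I measure the hole, then go and look at the pin.

```bash
cat >> h.py <<'E'
def hole(c,roi,z):
    u0,v0,u1,v1=roi; g=cv2.cvtColor(c["img"],cv2.COLOR_RGB2GRAY)[v0:v1,u0:u1]
    t,m=cv2.threshold(g,0,255,cv2.THRESH_BINARY_INV+cv2.THRESH_OTSU)
    cs,_=cv2.findContours(m,cv2.RETR_EXTERNAL,cv2.CHAIN_APPROX_NONE); k=max(cs,key=cv2.contourArea)[:,0]+[u0,v0]
    W=onplane(c,k,z)[:,:2].astype(np.float32); ctr,r=cv2.minEnclosingCircle(W); return np.array(ctr),r,cv2.minAreaRect(W)
E
python3 - <<'E'
from h import *
import pickle
c=pickle.load(open("w3.pkl","rb"))
print("hole",hole(c,(305,120,348,157),.072))
hsv=cv2.cvtColor(c["img"],cv2.COLOR_RGB2HSV); P=cloud(c)
m=(P[...,2]>.067)&(P[...,2]<.078)&(hsv[...,1]<80)&(P[...,0]>.5)&(P[...,0]<.65)&(abs(P[...,1]-.22)<.07)
print("clevis",cv2.minAreaRect(onplane(c,np.argwhere(m)[:,::-1],.072)[:,:2].astype(np.float32)), P[m].mean(0))
# pin viewing pose: same TCP-hole offset (tool at yaw 90)
go([.670,-.16,.32])
E
```

```text
hole (array([0.57674563, 0.22570778]), 0.009442364796996117, ((0.5768083333969116, 0.22581462562084198), (0.017911396920681, 0.016754254698753357), 6.4050517082214355))
clevis ((0.5769518613815308, 0.2254824936389923), (0.06270872056484222, 0.0851406529545784), 6.406169414520264) [0.57597607 0.22536556 0.07184997]
t 5.8 pos [0.6245 0.2315 0.2791] F [-0.2  0.2  0.6] open 1.002 grip 0.0
shift mm [  -0.8 -394.1  -41. ]  tool y ang 96.51 tool x [-0.994 -0.113  0.001] tool z [-9.e-04  1.e-04 -1.e+00]
```

servo_tool(
  series="-1 -0.001 -0.04 -0.02 0 0 0; -1 -0.001 -0.08 -0.041 0 0 0; -1 -0.001 -0.12 -0.041 0 0 0; -1 -0.001 -0.16 -0.041 0 0 0; -1 -0.001 -0.2 -0.041 0 0 0; -1 -0.001 -0.24 -0.041 0 0 0; -1 -0.001 -0.28 -0.041 0 0 0; -1 -0.001 -0.32 -0.041 0 0 0; -1 -0.001 -0.36 -0.041 0 0 0; -1 -0.001 -0.394 -0.041 0 0 0; -1 -0.001 -0.394 -0.041 0 0 0; -1 -0.001 -0.394 -0.041 0 0 0",
)

```text
time_s: 6.8
eef_pos: [0.6689, -0.1613, 0.3221]
eef_rot: [0.001, -0.055, 0.998, -0.0]
wrist_force: [0.2, 0.5, 0.1]
opening: 1.001
grasp_force: 0.0
```

```bash
python3 - <<'E'
from h import *
import pickle
go([.670,-.16,.32])
c=grab("wrist"); pickle.dump(c,open("w4.pkl","wb")); save(c,"w4.png")
P=cloud(c); X,Y,Z=P[...,0],P[...,1],P[...,2]
hsv=cv2.cvtColor(c["img"],cv2.COLOR_RGB2HSV); H,S,V=[hsv[...,i].astype(int) for i in range(3)]
near=(abs(X-.622)<.035)&(abs(Y+.161)<.04)
b=(H>95)&(H<125)&(S>110)&near&(Z>.107); uv=np.argwhere(b)[:,::-1]; print("ztop",np.median(Z[b]),len(uv),uv.mean(0))
print("head top",cv2.minAreaRect(onplane(c,uv,.113)[:,:2].astype(np.float32)))
r=((H<8)|(H>172))&(S>120)&near&(Z>.075); print("red",P[r].mean(0),P[r].min(0),P[r].max(0),np.argwhere(r).mean(0))
E
```

```text
t 6.8 pos [ 0.6689 -0.1613  0.3221] F [0.2 0.5 0.1] open 1.001 grip 0.0
shift mm [-1.2  1.1  2.1]  tool y ang 96.36 tool x [-0.994 -0.111 -0.001] tool z [ 1.2e-03 -2.0e-04 -1.0e+00]
ztop 0.11267511334456698 1227 [335.59820701 162.16462918]
head top ((0.7868793606758118, -0.14824438095092773), (0.357110857963562, 0.40545493364334106), 6.2926530838012695)
red [ 0.62311861 -0.14630769  0.09885929] [ 0.61624167 -0.14829102  0.09348929] [ 0.63092537 -0.14428055  0.10169901] [144.15662651 350.92771084]
```

View pics/w4.png

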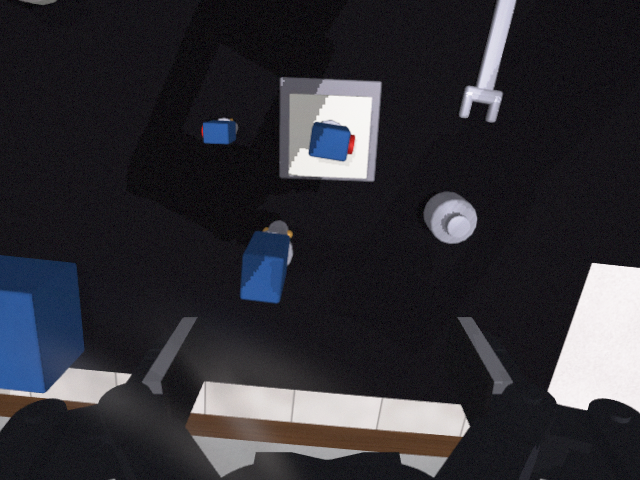

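The wrist view shows the pin head at (330,141) with its red button at (351,144), in the white stand. The big look-alike is at (266,267) and the small one at (219,131).

```bash
python3 - <<'E'
from h import *
import pickle
c=pickle.load(open("w4.pkl","rb")); P=cloud(c); Z=P[...,2]
hsv=cv2.cvtColor(c["img"],cv2.COLOR_RGB2HSV); H,S,V=[hsv[...,i].astype(int) for i in range(3)]
box=np.zeros((480,640),bool); box[105:175,295:370]=1
b=(H>95)&(H<125)&(S>110)&box
print("z pct",np.percentile(Z[b],[5,25,50,75,95]).round(4))
t=(b&(Z>.1085)).astype(np.uint8); N,L,st,ce=cv2.connectedComponentsWithStats(t); t=L==1+st[1:,4].argmax()
uv=np.argwhere(t)[:,::-1]; print(len(uv),uv.mean(0),P[t].mean(0))
print("head top",cv2.minAreaRect(onplane(c,uv,.113)[:,:2].astype(np.float32)))
# stand: white top outline
w=(S<60)&(V>120)&box|((S<60)&(V>120)&(abs(Z-.065)<.006)); w[:, :270]=0; w[:,390:]=0; w[:70]=0; w[190:]=0
print("stand top",cv2.minAreaRect(onplane(c,np.argwhere(w&(abs(Z-.065)<.006))[:,::-1],.065)[:,:2].astype(np.float32)))
r=((H<8)|(H>172))&(S>120)&box; q=P[r]; print("red",np.nanmedian(q,0))
E
```

```text
z pct [nan nan nan nan nan]
1144 [328.94667832 142.65996503] [ 0.62234387 -0.16416484  0.11258601]
head top ((0.6223819851875305, -0.16415657103061676), (0.028778526932001114, 0.02333710715174675), 87.01934814453125)
stand top ((0.6227432489395142, -0.16408944129943848), (0.06946200132369995, 0.06910569220781326), 3.888789415359497)
red [ 0.62287408 -0.1462425   0.0992517 ]
```

```bash
python3 - <<'E'
from h import *
go([.6224,-.1642,.098])
E
```

```text
t 6.85 pos [ 0.6691 -0.1596  0.3221] F [-0.3  0.   0.2] open 1.0 grip 0.0
shift mm [ 47.2   0.7 224.1]  tool y ang 96.47 tool x [-0.994 -0.113 -0.001] tool z [ 1.1e-03  3.0e-04 -1.0e+00]
```

servo_tool(
  series="-1 0.02 0.001 0.02 0 0 5; -1 0.047 0.001 0.04 0 0 9.2; -1 0.047 0.001 0.075 0 0 9.2; -1 0.047 0.001 0.11 0 0 9.2; -1 0.047 0.001 0.14 0 0 9.2; -1 0.047 0.001 0.16 0 0 9.2; -1 0.047 0.001 0.16 0 0 9.2; -1 0.047 0.001 0.16 0 0 9.2",
)

```text
time_s: 7.52
eef_pos: [0.6225, -0.162, 0.1611]
eef_rot: [-0.001, 0.022, 1.0, 0.001]
wrist_force: [0.2, 0.4, 1.1]
opening: 1.002
grasp_force: 0.0
```

```bash
python3 - <<'E'
from h import *
for _ in range(3): go([.6224,-.1642,.098]); ctrl.camera("top")
E
```

```text
t 7.52 pos [ 0.6225 -0.162   0.1611] F [0.2 0.4 1.1] open 1.002 grip 0.0
shift mm [-0.1 -2.3 63.1]  tool y ang 87.46 tool x [-0.999  0.044  0.001] tool z [-0.0014  0.001  -1.    ]
t 7.57 pos [ 0.6237 -0.1629  0.163 ] F [ 1.2 -0.2  1. ] open 1.003 grip 0.0
shift mm [ 1.3 -1.3 65. ]  tool y ang 87.44 tool x [-0.999  0.045 -0.002] tool z [ 1.7e-03 -5.0e-04 -1.0e+00]
t 7.62 pos [ 0.6243 -0.1635  0.1639] F [0.2 0.5 0.2] open 1.003 grip 0.0
shift mm [ 2.1 -0.7 65.9]  tool y ang 87.41 tool x [-0.999  0.045 -0.004] tool z [ 0.0035 -0.0015 -1.    ]
```

servo_tool(
  series="-1 0.001 -0.001 0.02 0 0 0; -1 0.001 -0.001 0.04 0 0 0; -1 0.001 -0.001 0.055 0 0 0; -1 0.001 -0.001 0.064 0 0 0; -1 0.001 -0.001 0.064 0 0 0; -1 0.001 -0.001 0.064 0 0 0; -1 0.001 -0.001 0.064 0 0 0",
)

```text
time_s: 8.25
eef_pos: [0.6232, -0.1656, 0.0992]
eef_rot: [0.001, 0.023, 1.0, -0.001]
wrist_force: [-0.2, -0.6, -0.4]
opening: 1.003
grasp_force: 0.0
```

servo_tool(
  series="0 0 0 0 0 0 0; 0.2 0 0 0 0 0 0; 0.3 0 0 0 0 0 0; 0.4 0 0 0 0 0 0; 1 0 0 0 0 0 0; 1 0 0 0 0 0 0; 1 0 0 0 0 0 0; 1 0 0 0 0 0 0; 1 0 0 0 0 0 0; 1 0 0 0 0 0 0",
)

```text
time_s: 9.08
eef_pos: [0.6226, -0.1658, 0.0983]
eef_rot: [0.001, 0.023, 1.0, -0.001]
wrist_force: [-1.6, -2.3, 5.7]
opening: 0.343
grasp_force: 60.0
```

```bash
python3 - <<'E'
from h import *
go([.6224,-.1642,.098])
c=grab("scene"); save(c,"s2.png",(190,220,290,320),4)
E
```

```text
t 9.08 pos [ 0.6226 -0.1658  0.0983] F [-1.6 -2.3  5.7] open 0.343 grip 60.0
shift mm [0.3 1.6 0.3]  tool y ang 87.32 tool x [-0.999  0.047 -0.002] tool z [ 0.0016 -0.0012 -1.    ]
```

View pics/s2.png

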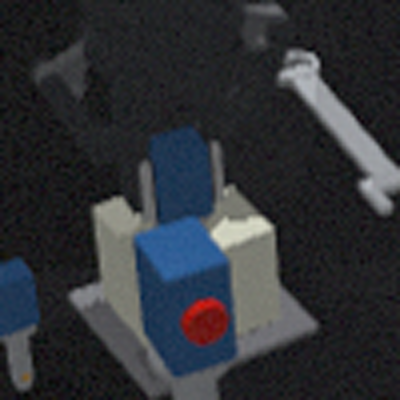

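The pin is gripped at about 29 mm opening, so the button is flush. Lifting it.

servo_tool(
  series="1 0 0 -0.005 0 0 0; 1 0 0 -0.015 0 0 0; 1 0 0 -0.03 0 0 0; 1 0 0 -0.05 0 0 0; 1 0 0 -0.07 0 0 0; 1 0 0 -0.09 0 0 0; 1 0 0 -0.11 0 0 0; 1 0 0 -0.11 0 0 0; 1 0 0 -0.11 0 0 0",
)

```text
time_s: 9.88
eef_pos: [0.6225, -0.1651, 0.2084]
eef_rot: [0.001, 0.023, 1.0, -0.0]
wrist_force: [-0.2, -0.0, -2.4]
opening: 0.342
grasp_force: 59.3
```

```bash
python3 - <<'E'
from h import *
go([.5768,.2258,.208])
E
```

```text
t 9.88 pos [ 0.6225 -0.1651  0.2084] F [-0.2 -0.  -2.4] open 0.342 grip 59.3
shift mm [ 63.8 388.4  -0. ]  tool y ang 87.34 tool x [-0.999  0.046 -0.002] tool z [ 2.2e-03 -8.0e-04 -1.0e+00]
```

servo_tool(
  series="1 0.005 0.02 0 0 0 0; 1 0.01 0.055 0 0 0 0; 1 0.017 0.095 0 0 0 0; 1 0.024 0.135 0 0 0 0; 1 0.03 0.175 0 0 0 0; 1 0.037 0.215 0 0 0 0; 1 0.043 0.255 0 0 0 0; 1 0.05 0.295 0 0 0 0; 1 0.056 0.335 0 0 0 0; 1 0.061 0.37 0 0 0 0; 1 0.064 0.388 0 0 0 0; 1 0.064 0.388 0 0 0 0",
)

```text
time_s: 10.88
eef_pos: [0.5736, 0.2296, 0.2048]
eef_rot: [-0.002, 0.021, 1.0, 0.0]
wrist_force: [0.1, -0.1, -2.0]
opening: 0.343
grasp_force: 59.9
```

servo_tool(
  series="1 0 0 0.02 0 0 0; 1 0 0 0.04 0 0 0; 1 0 0 0.055 0 0 0; 1 0 0 0.065 0 0 0; 1 0 0 0.065 0 0 0; 1 0 0 0.065 0 0 0; 1 0 0 0.065 0 0 0",
)

```text
time_s: 11.47
eef_pos: [0.5758, 0.2248, 0.142]
eef_rot: [-0.001, 0.023, 1.0, -0.0]
wrist_force: [-0.2, -0.7, -1.3]
opening: 0.343
grasp_force: 59.8
```

```bash
python3 - <<'E'
from h import *
import pickle
for _ in range(3): go([.5768,.2258,.16]); c=grab("wrist")
pickle.dump(c,open("w5.pkl","wb")); save(c,"w5.png")
E
```

```text
t 11.47 pos [0.5758 0.2248 0.142 ] F [-0.2 -0.7 -1.3] open 0.343 grip 59.8
shift mm [ -1.   1. -18.]  tool y ang 87.31 tool x [-0.999  0.047  0.002] tool z [-1.7e-03 -6.0e-04 -1.0e+00]
t 11.52 pos [0.5759 0.225  0.1424] F [ 0.  -0.1 -2.2] open 0.342 grip 59.8
shift mm [ -0.9   0.9 -17.6]  tool y ang 87.31 tool x [-0.999  0.047  0.001] tool z [-1.1e-03 -4.0e-04 -1.0e+00]
t 11.57 pos [0.576  0.2251 0.1426] F [ 0.3  0.6 -2.2] open 0.344 grip 59.8
shift mm [ -0.7   0.7 -17.4]  tool y ang 87.32 tool x [-0.999  0.047  0.   ] tool z [-5.e-04 -3.e-04 -1.e+00]
```

View pics/w5.png

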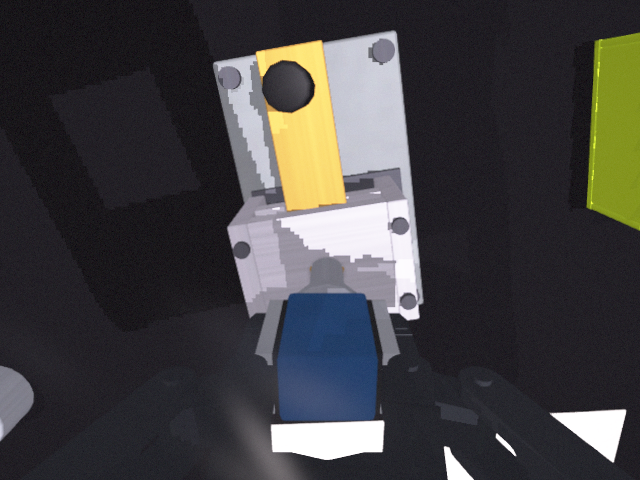

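The view shows the pin's shank entering the clevis hole at (327,280). The nose is already about 12 mm in with no contact force. I continue down gently.

servo_tool(
  series="1 -0.0004 0.0004 0.0015 0 0 0; 1 -0.0004 0.0004 0.003 0 0 0; 1 -0.0004 0.0004 0.0045 0 0 0; 1 -0.0004 0.0004 0.006 0 0 0; 1 -0.0004 0.0004 0.006 0 0 0",
)

```text
time_s: 12.03
eef_pos: [0.5762, 0.2258, 0.1358]
eef_rot: [-0.0, 0.023, 1.0, -0.0]
wrist_force: [-0.2, 0.4, -2.5]
opening: 0.344
grasp_force: 59.8
```

servo_tool(
  series="1 0 0 0.0015 0 0 0; 1 0 0 0.003 0 0 0; 1 0 0 0.0045 0 0 0; 1 0 0 0.006 0 0 0; 1 0 0 0.006 0 0 0",
)

```text
time_s: 12.45
eef_pos: [0.5763, 0.2257, 0.1298]
eef_rot: [-0.0, 0.023, 1.0, -0.0]
wrist_force: [-0.1, -1.0, -0.8]
opening: 0.342
grasp_force: 59.8
```

servo_tool(
  series="1 0 0 0.0015 0 0 0; 1 0 0 0.003 0 0 0; 1 0 0 0.0045 0 0 0; 1 0 0 0.006 0 0 0; 1 0 0 0.006 0 0 0",
)

```text
time_s: 12.87
eef_pos: [0.5763, 0.2258, 0.1239]
eef_rot: [-0.0, 0.023, 1.0, -0.0]
wrist_force: [-0.2, 0.3, -2.0]
opening: 0.345
grasp_force: 59.8
```

servo_tool(
  series="1 0 0 0.0015 0 0 0; 1 0 0 0.003 0 0 0; 1 0 0 0.0045 0 0 0; 1 0 0 0.006 0 0 0; 1 0 0 0.006 0 0 0",
)

```text
time_s: 13.28
eef_pos: [0.5763, 0.2258, 0.1178]
eef_rot: [-0.0, 0.023, 1.0, -0.0]
wrist_force: [-1.1, -0.2, -1.1]
opening: 0.343
grasp_force: 59.8
```

servo_tool(
  series="1 0 0 0.0015 0 0 0; 1 0 0 0.003 0 0 0; 1 0 0 0.0045 0 0 0; 1 0 0 0.006 0 0 0; 1 0 0 0.006 0 0 0",
)

```text
time_s: 13.7
eef_pos: [0.5763, 0.2257, 0.1119]
eef_rot: [-0.0, 0.023, 1.0, -0.0]
wrist_force: [1.0, 0.0, -1.8]
opening: 0.342
grasp_force: 59.8
```

servo_tool(
  series="1 0 0 0.001 0 0 0; 1 0 0 0.002 0 0 0; 1 0 0 0.003 0 0 0; 1 0 0 0.004 0 0 0; 1 0 0 0.0045 0 0 0; 1 0 0 0.0045 0 0 0",
)

```text
time_s: 14.2
eef_pos: [0.5765, 0.2258, 0.1076]
eef_rot: [-0.0, 0.023, 1.0, -0.0]
wrist_force: [0.1, -0.1, -2.5]
opening: 0.348
grasp_force: 59.8
```

servo_tool(
  series="1 0 0 0.0005 0 0 0; 1 0 0 0.001 0 0 0; 1 0 0 0.001 0 0 0",
)

```text
time_s: 14.45
eef_pos: [0.5765, 0.2258, 0.1067]
eef_rot: [-0.0, 0.023, 1.0, -0.0]
wrist_force: [-0.1, -0.0, -2.5]
opening: 0.349
grasp_force: 59.8
```

servo_tool(
  series="1 0 0 0.0005 0 0 0; 1 0 0 0.001 0 0 0; 1 0 0 0.001 0 0 0",
)

```text
time_s: 14.7
eef_pos: [0.5765, 0.2258, 0.1057]
eef_rot: [-0.0, 0.023, 1.0, -0.0]
wrist_force: [0.2, 0.7, -2.2]
opening: 0.347
grasp_force: 59.8
```

servo_tool(
  series="1 0 0 0.0005 0 0 0; 1 0 0 0.0005 0 0 0",
)

```text
time_s: 14.87
eef_pos: [0.5766, 0.2258, 0.1053]
eef_rot: [0.0, 0.023, 1.0, -0.0]
wrist_force: [0.2, 0.6, -1.8]
opening: 0.339
grasp_force: 59.9
```

servo_tool(
  series="1 0 0 0.0005 0 0 0; 1 0 0 0.0005 0 0 0",
)

```text
time_s: 15.03
eef_pos: [0.5767, 0.2258, 0.1053]
eef_rot: [0.0, 0.023, 1.0, -0.0]
wrist_force: [-2.3, 0.2, 2.5]
opening: 0.347
grasp_force: 60.4
```

servo_tool(
  series="1 0 0 0.0005 0 0 0; 1 0 0 0.0005 0 0 0",
)

```text
time_s: 15.2
eef_pos: [0.5767, 0.2258, 0.1052]
eef_rot: [0.0, 0.023, 1.0, -0.0]
wrist_force: [-3.4, -1.2, 6.6]
opening: 0.343
grasp_force: 60.9
```

The collar has met the top face at about 8 N net. Releasing.

servo_tool(
  series="0.2 0 0 0 0 0 0; 0 0 0 0 0 0 0; -0.5 0 0 0 0 0 0; -1 0 0 0 0 0 0; -1 0 0 0 0 0 0; -1 0 0 0 0 0 0; -1 0 0 0 0 0 0; -1 0 0 0 0 0 0; -1 0 0 0 0 0 0; -1 0 0 0 0 0 0",
)

```text
time_s: 16.03
eef_pos: [0.5766, 0.2258, 0.1043]
eef_rot: [0.0, 0.023, 1.0, -0.0]
wrist_force: [-0.5, 0.0, -0.2]
opening: 0.999
grasp_force: 0.0
```

servo_tool(
  series="-1 0 0 -0.02 0 0 0; -1 0 0 -0.04 0 0 0; -1 0 0 -0.06 0 0 0; -1 0 0 -0.09 0 0 0; -1 -0.02 0 -0.12 0 0 0; -1 -0.05 0 -0.15 0 0 0; -1 -0.05 0 -0.17 0 0 0; -1 -0.05 0 -0.17 0 0 0; -1 -0.05 0 -0.17 0 0 0",
)

```text
time_s: 16.78
eef_pos: [0.6273, 0.2235, 0.2757]
eef_rot: [0.001, 0.023, 1.0, 0.0]
wrist_force: [-0.4, 0.6, -0.7]
opening: 1.002
grasp_force: 0.0
```

```bash
python3 - <<'E'
from h import *
go([.5768,.2258,.16])
c=grab("wrist"); P=cloud(c); hsv=cv2.cvtColor(c["img"],cv2.COLOR_RGB2HSV); H,S,V=[hsv[...,i].astype(int) for i in range(3)]
n=(abs(P[...,0]-.577)<.04)&(abs(P[...,1]-.226)<.04)
b=(H>95)&(H<125)&(S>110)&n&(P[...,2]>.11); print("head top",np.nanpercentile(P[b],50,axis=0),np.nanmax(P[b],0)-np.nanmin(P[b],0))
r=((H<8)|(H>172))&(S>120)&n; print("red",P[r].min(0),P[r].max(0),r.sum())
s=grab("scene"); a=cv2.resize(s["img"][165:265,320:420],(400,400),interpolation=2); w=cv2.resize(c["img"][0:240,200:440],(400,400),interpolation=2)
cv2.imwrite("pics/fin.png",np.hstack([a,w])[...,::-1])
E
```

```text
t 16.78 pos [0.6273 0.2235 0.2757] F [-0.4  0.6 -0.7] open 1.002 grip 0.0
shift mm [ 50.9  -0.2 115.6]  tool y ang 87.32 tool x [-0.999  0.047 -0.003] tool z [ 2.7e-03  5.0e-04 -1.0e+00]
head top [0.57722938 0.22488325 0.11957619] [0.05211097 0.07929299 0.22677515]
red [0.57044219 0.24005532 0.07100182] [0.58544786 0.24635427 0.10912369] 142
```

View pics/fin.png

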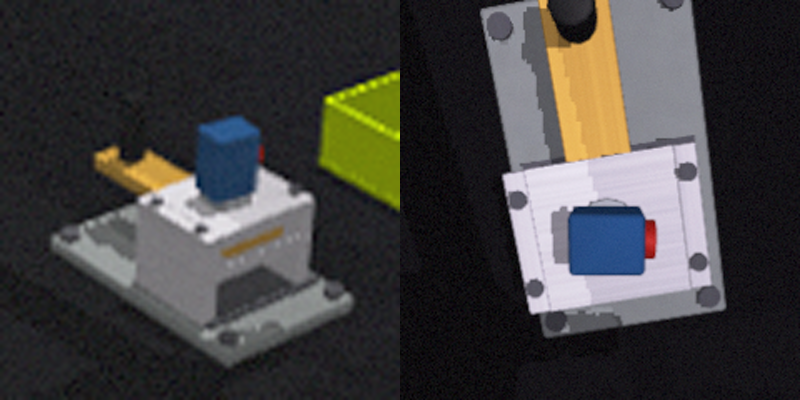

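The pin sits flush: its head top is at 0.1196 m against 0.120 m expected. The red button is out at (650,238) and the drawbar is home.

```bash
python3 -c "
from bench import ctrl
print(ctrl.hand_in())"
```

```text
the job is handed in; nothing more can be done
None
```

I pushed the drawbar home against its stop, set the ball-lock pin flush in the clevis and released it with its button out, and handed the job in at about 17 s; the hand-in returned no verdict.

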